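# Press the camp stove's igniters and start the timer

## Robot

A 6-joint arm with a two-finger parallel gripper is mounted at the origin on the work surface. World frame = base frame: x ahead of the robot, y to its left, z up, the work surface at z = 0. Lengths are in m, angles in rad, forces in N, time in s.
With the tool pointing down it reaches from about 0.225 to 0.875 m from the base axis. Payload 3.4 kg.
Tool frame: the origin (TCP) lies between the finger pads; the fingertips stand 19 mm ahead of it and the grasp point (between the pads) is the TCP (manip.tip_reach is the distance from the TCP to the fingertips, in m); z points along the fingers, x is the direction in which the jaws open and shut, and the axes are right-handed (so a half turn about z gives the same grasp; the last joint's range is limited). The gripper opens to 85 mm and grips with 20 to 120 N. Pads are 22 mm wide; open, the fingers measure 114 mm over their backs; the gripper's body (76 mm by 85 mm) begins 54 mm behind the grasp point. The pads swing forward as they close: fully open they stand 13 mm farther back than shut.
Start: joints at [1.039, 0.276, 1.505, -0, 1.361, -0.121], TCP at [0.23, 0.527, 0.23] pointing down, gripper open.
Joint ranges: [-2.89, 2.89], [-0.75, 2.08], [0.22, 2.7], [-1.18, 4.32], [0.11, 2.71], [-2.7, 2.7]. Speed limits (rad/s): [2.57, 2.57, 3.14, 3.14, 3.14, 3.14].

## Interface

Orientations are given as a unit quaternion [w, x, y, z].
In Python, from rig import manip gives the robot as it stands.
- The arm moves only by the tool send_rows, never from a script. Its arguments are lists of equal length, an entry for each row: "delta_pos": the shift along the tool's x, y, z normalised to -1 to 1, where 1 is 40 cm, a list of three; "angular": the turn, a rotation vector about the tool's x, y, z normalised to -1 to 1, where 1 is 0.08 rad, a list of three. A call has 1 to 5 rows; each row shifts and turns the commanded pose from where the row before left it, along the tool's axes as they then stand; what a row does not reach is not made up. A row lasts 1/12 s, in which the tool goes at most 41.7 mm and 7.16 degrees, less where a joint would pass 70% of its speed; a pose out of reach is approached as far as the arm can. A call with a number of a shift or a turn outside -1 to 1 is refused whole. A call with a gripper value outside its range is refused whole. "hand" is the finger opening in mm, from 0 to 85.4, set as the call begins (left out, the last holds). The fingers move at their own pace and stop on an object; "squeeze" is the grip in N (left out, the last holds). Time passes only in rows, so rows that do not move let the fingers close. It gives the time, the measured TCP pose, the force and the opening at its end, in the units of the state.
- manip.get_state(): the state, without advancing time (a new reading comes with each control period).
- manip.get_image(name): name is "side" or "top"; returns the picture (400x640x3 uint8, blue, green, red); there is no depth.
- manip.calibration(name): a dict with "fx", "fy", "cx", "cy" (pixels), "k1" (the pictures are not rectified: a ray, as slopes to the right and down, at radius r is drawn at 1 + k1 r^2 times it, then the intrinsics apply), "camera_from_world" (4x4, takes a point from world to camera coordinates). Camera axes: x right, y up, looking along -z (the intrinsics and any distortion apply to the point x, -y, -z); pixel columns grow to the right and rows downward; lengths in m; the calibration is good to about 2 mm. A picture is of the moment at which its call begins. calibration takes no time and is no camera call.
- manip.sign_off(): hands the job in, once; it reports no verdict.
The state is a dict: "clock": time; "qpos": joint angles; "qd": joint speeds; "effort": joint torques, N m; "position": TCP position; "ee_rot": TCP orientation; "contact_force": force on the tool from outside, world axes, zero at the start; "moment": the same for the moment, N m; "width": finger opening in m.
Only numpy, scipy, OpenCV 4.12 (cv2) and the standard library are available. Lean on these libraries where they do the work, as an engineer would, in place of code of your own. Each camera call takes 0.05 s, during which the arm holds its last target.

## Task

Get breakfast going on the camp stove: with the fingertips only, gently press in the igniter button of the burner that carries the flat griddle, then the igniter button of the burner that carries the saucepan, and then the plunger on the round kitchen timer. Each one is pressed right down, and it stays down by itself. Grasp and lift nothing, and leave the timer and everything else standing where it is.

Things in the scene. Friction and masses are not known exactly. Their poses are not given: they have to be found in the camera images.
- stove: Fixed grey two-burner stove, 360 deep (x, away from the robot) x 460 wide (y, to the left). Origin: centre of its footprint at cart level. Front ledge: x -180 to -80, top z 60, with igniter buttons at x -130, y +155 (left) and -155 (right), and black gas taps 34 wide, up to z 85, at x -130, y +72 and -72. Burners on the higher deck: x +50, y +115 (left), -115 (right); pans stand at z 95.
- left_igniter (a joint): Travel of the left burner's igniter button (stove y +155), m: 0 out, 0.008 right down. It moves straight down against a friction of about 3 N, stays where it is left and cannot go past 0.008. Its cap sits on a rubber cushion (3 N per mm, at most 5 mm), so the cap's top goes about 1 mm farther than the button while it is being pushed and comes back by that when let go.
- right_igniter (a joint): Travel of the right burner's igniter button (stove y -155), same build and values as the left one.
- left_igniter_top (a point): Centre of the top face of the left igniter button, which moves with it: a plain bare-metal disc 32 in diameter, standing 20 above the ledge (17 above its flat black collar, 44 in diameter) when out, 12 when pressed right down.
- right_igniter_top (a point): Centre of the top face of the right igniter button, same build as the left.
- timer: Loose round white kitchen timer, 80 in diameter, 30 high, 0.2 to 0.3 kg, on the cart to the left or right of the stove. Origin: centre of its underside, z up. A plunger stands in the middle of its top.
- timer_plunger (a joint): Travel of the timer's plunger, m: 0 out, 0.008 right down. Straight down, friction about 3 N, stays where it is left, cannot go past 0.008, with the same cushioned cap as the igniters.
- timer_plunger_top (a point): Centre of the top face of the timer's plunger, which moves with it: a white disc 32 in diameter, standing 20 above the timer's top when out, 12 when pressed right down.
- griddle: Loose black cast griddle, a flat square plate 200 x 200 with a rim 22 high and a small tab on the far side, about 1.1 kg, on one of the two burners. Origin: centre of its underside.
- saucepan: Loose steel saucepan, 150 in diameter, 80 high, its handle (190 from the centre, top 87 above the underside) pointing away from the robot, on the other burner. Origin: centre of its underside.
- cup: Loose tin measuring cup, 76 in diameter, 55 high, with a 57 long side handle towards its own +y, on the side of the stove where the timer is not. Origin: centre of its underside.
- spoon: Loose wooden spoon, 280 long, lying on the cart in front of the stove. Origin: middle of its underside.
- lighter: Loose yellow lighter, 80 x 24 x 12, lying across the middle of the stove's front ledge between the gas taps. Origin: centre of its underside, its length along its y.
- salt: Loose glass salt jar, 48 in diameter, 85 high, on the cart in front of the stove, to the right. Origin: centre of its underside.
Things that resemble listed ones, but are neither listed nor needed, are in the scene too. What is shaped like the timer but blue or red is not meant.

How it is judged:
By the outcome, as a careful person would: the job done as asked, in the order asked, and still so for the second after the job is handed in, with the robot touching nothing.
It also fails if it takes over 59 s, if anything falls off the work surface, if the arm or the gripper's body presses on something with over 40 N, if the wrist force passes 120 N, or if a joint passes its speed limit or range.

## Working session

There is one attempt and no reset: what is moved stays moved. The work goes in short steps, Python scripts to look and compute and a tool call to move; the robot and the scene stay as the last step left them, time stands still between calls to the robot, and variables do not carry over. Pictures are saved under pics/ and viewed, and the job is handed in when it is done.

Besides the shell and the picture viewer there is one more tool, called after "Emit:" by a JSON object that holds its "method" and its "body". send_rows: Moves the arm, as the interface text tells. Scaled input: -1 to 1 covers 40 cm each way for a shift and 0.08 rad each way for a turn. Its arguments: {"type":"object","properties":{"delta_pos":{"type":"array","items":{"type":"array","items":{"type":"number"}}},"angular":{"type":"array","items":{"type":"array","items":{"type":"number"}}},"hand":{"type":"number"},"squeeze":{"type":"number"}},"required":["delta_pos","angular"]}

```bash
ls; mkdir -p pics; python3 - <<'E'
from rig import manip
import cv2
s=manip.get_state()
for k,v in s.items(): print(k,v)
print(manip.tip_reach)
for n in("side","top"):
    cv2.imwrite(f"pics/{n}0.png",manip.get_image(n)); print(n,manip.calibration(n))
E
```

```text
pics
clock 0.0
qpos [ 1.03899299e+00  2.76583548e-01  1.50618125e+00 -2.55407998e-05
  1.36072551e+00 -1.21026830e-01]
qd [-0.00119642  0.00120077  0.00120494  0.00113869 -0.00027407 -0.00042154]
effort [-1.46642826e-03 -4.16777515e+01 -2.45800424e+01 -4.65141929e-04
  1.12610546e-02  2.31035585e-05]
position [0.22934794 0.52666253 0.2294271 ]
ee_rot [ 4.31560059e-04  8.36455375e-01  5.48034218e-01 -8.45094785e-04]
contact_force [-0.30739421 -0.0416915   0.17633635]
moment [ 0.01329642 -0.04304225 -0.00886506]
width 0.08527387140254684
0.019
side {'fx': 489.8742255150696, 'fy': 489.8742255150696, 'cx': 318.0453057542626, 'cy': 198.74920104453093, 'k1': -0.04906156969330557, 'camera_from_world': array([[ 0.96948282, -0.24484226,  0.01246324, -0.52392844],
       [ 0.13373854,  0.57079224,  0.81012975, -0.11832028],
       [-0.20546792, -0.78374006,  0.58611812, -1.50492328],
       [ 0.        ,  0.        ,  0.        ,  1.        ]])}
top {'fx': 494.17691171994096, 'fy': 494.17691171994096, 'cx': 317.0952536925296, 'cy': 197.06738154997387, 'k1': 0.047662868908981124, 'camera_from_world': array([[ 0.02158729, -0.99975498, -0.00489676, -0.05333546],
       [ 0.97955338,  0.02017066,  0.20017072, -0.53216332],
       [-0.20002291, -0.00911778,  0.9797488 , -1.56506794],
       [ 0.        ,  0.        ,  0.        ,  1.        ]])}
```

View pics/side0.png

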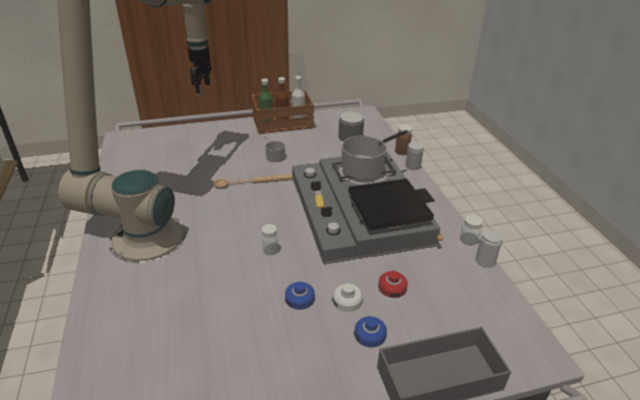

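View pics/top0.png

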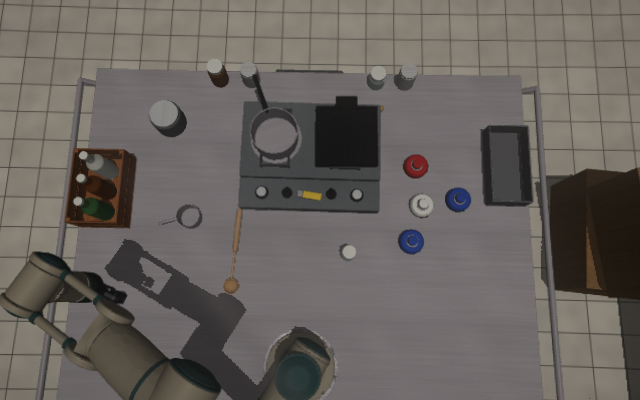

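The overview shows the griddle on the right burner and the saucepan on the left. 

Candidates in the top view:
- **Round timers:** white (421,205), blue (458,199), blue (411,241), red (416,166). The white one fits the description.
- **Igniters:** right (357,195) and left (262,191). The black taps at (287,193) and (331,194) are not meant.
- **Salt jar:** its white lid at (349,252) also looks similar.

Next I'll check these in close crops.

```bash
python3 - <<'E'
import cv2,numpy as np
t=cv2.imread("pics/top0.png"); s=cv2.imread("pics/side0.png")
a=cv2.resize(t[170:230,230:390],None,fx=5,fy=5,interpolation=cv2.INTER_CUBIC)
b=cv2.resize(t[150:260,335:475],None,fx=5,fy=5,interpolation=cv2.INTER_CUBIC)
cv2.imwrite("pics/ta.png",a);cv2.imwrite("pics/tb.png",b)
c=cv2.resize(s[155:305,285:435],None,fx=4,fy=4,interpolation=cv2.INTER_CUBIC)
cv2.imwrite("pics/sc.png",c)
E
```

```text
(no output)
```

View pics/ta.png

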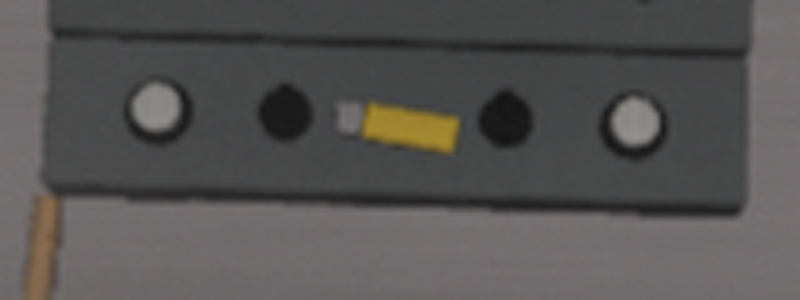

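View pics/tb.png

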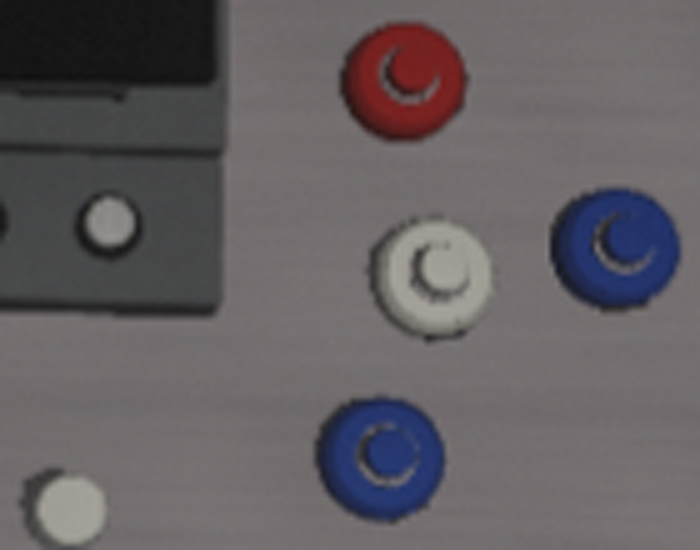

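View pics/sc.png

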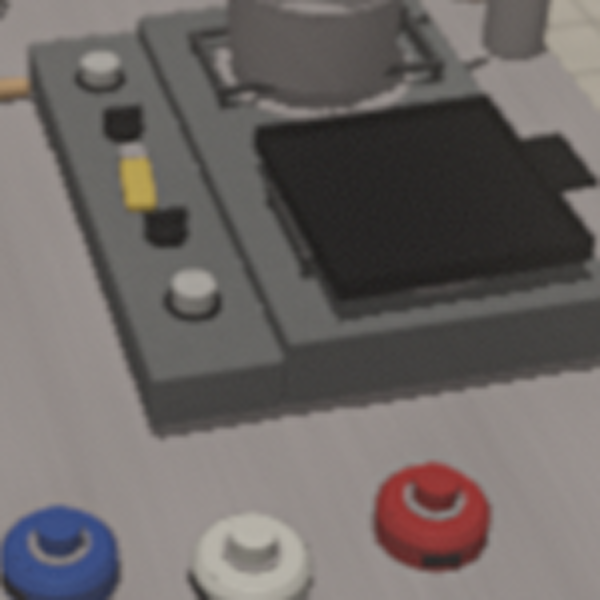

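```bash
cat > h.py <<'E'
import numpy as np, cv2
from rig import manip
from scipy.optimize import least_squares
def proj(n,P):
    c=manip.calibration(n); p=c["camera_from_world"]@np.r_[P,1]; x,y=p[0]/-p[2],-p[1]/-p[2]
    f=1+c["k1"]*(x*x+y*y); return np.array([c["fx"]*x*f+c["cx"],c["fy"]*y*f+c["cy"]])
def onz(n,uv,z): return least_squares(lambda q:proj(n,[q[0],q[1],z])-uv,[.5,0]).x
def tri(uvs): return least_squares(lambda q:np.r_[tuple(proj(n,q)-uv for n,uv in uvs.items())],[.5,0,.05])
E
python3 - <<'E'
from h import *
np.set_printoptions(precision=4,suppress=True)
for nm,t,s,z in [("R",(356.4,193.8),(333.1,225.6),.08),("L",(260.8,191.0),(309.9,170.6),.08),("T",(423.2,203.4),(347.4,289.4),.05)]:
    r=tri(dict(top=t,side=s)); print(nm,onz("top",t,z),onz("side",s,z),r.x,r.fun)
from scipy.spatial.transform import Rotation as Ro
st=manip.get_state();q=st["ee_rot"];print(Ro.from_quat(np.r_[q[1:],q[0]]).as_matrix())
E
```

```text
R [ 0.5412 -0.1688] [ 0.5417 -0.171 ] [ 0.542  -0.169   0.0782] [ 0.0182 -0.1339 -0.1194  0.0293]
L [0.544  0.1398] [0.5447 0.1348] [0.5454 0.1403 0.0764] [ 0.0211 -0.1682 -0.175   0.0413]
T [ 0.52   -0.3888] [ 0.518  -0.3977] [ 0.521  -0.3904  0.0419] [-0.0219  0.1625  0.1273 -0.0311]
[[ 0.3994  0.9168 -0.0009]
 [ 0.9168 -0.3994 -0.0015]
 [-0.0017 -0.0002 -1.    ]]
```

The crops confirm the choices: bare-metal igniters, and the white timer with its plunger at top (423,203). The two views agree to a few mm, with the right igniter at (0.5415,-0.1695), the left at (0.5445,0.139) and the timer at (0.519,-0.39). I'll shut the fingers and go to the right igniter first.

Emit:
{"method": "send_rows", "body": {"delta_pos": [[-0.064,0.07,0],[-0.064,0.07,0],[-0.064,0.07,0],[-0.064,0.07,0],[-0.064,0.07,0]], "angular": [[0,0,0],[0,0,0],[0,0,0],[0,0,0],[0,0,0]], "hand": 0, "squeeze": 20}}

```text
clock: 0.52
position: [0.3069, 0.3522, 0.2299]
ee_rot: [0.0, 0.836, 0.548, -0.0]
contact_force: [0.8, -0.2, -0.7]
width: 0.0258
```

Emit:
{"method": "send_rows", "body": {"delta_pos": [[-0.064,0.07,0],[-0.064,0.07,0],[-0.064,0.07,0],[-0.064,0.07,0],[-0.064,0.07,0]], "angular": [[0,0,0],[0,0,0],[0,0,0],[0,0,0],[0,0,0]]}}

```text
clock: 0.93
position: [0.3841, 0.1789, 0.2301]
ee_rot: [-0.0, 0.836, 0.548, -0.0]
contact_force: [0.8, 0.8, 0.3]
width: -0.0001
```

Emit:
{"method": "send_rows", "body": {"delta_pos": [[-0.064,0.07,0],[-0.064,0.07,0],[-0.064,0.07,0],[-0.064,0.07,0],[-0.064,0.07,0]], "angular": [[0,0,0],[0,0,0],[0,0,0],[0,0,0],[0,0,0]]}}

```text
clock: 1.35
position: [0.4614, 0.0056, 0.2301]
ee_rot: [-0.0, 0.837, 0.548, -0.0]
contact_force: [0.4, 0.7, 0.2]
width: 0.0
```

Emit:
{"method": "send_rows", "body": {"delta_pos": [[-0.064,0.07,0],[-0.064,0.07,0],[-0.064,0.07,0],[-0.064,0.07,0],[0,0,0]], "angular": [[0,0,0],[0,0,0],[0,0,0],[0,0,0],[0,0,0]]}}

```text
clock: 1.77
position: [0.5261, -0.1378, 0.2294]
ee_rot: [0.002, 0.838, 0.546, -0.0]
contact_force: [1.3, 0.2, 0.9]
width: 0.0
```

Emit:
{"method": "send_rows", "body": {"delta_pos": [[-0.057,0.067,0],[0,0,0.09],[0,0,0.09],[0,0,0.08],[0,0,0]], "angular": [[0,0,0],[0,0,0],[0,0,0],[0,0,0],[0,0,0]]}}

```text
clock: 2.18
position: [0.5334, -0.1605, 0.1198]
ee_rot: [-0.006, 0.837, 0.548, -0.004]
contact_force: [-1.2, 0.2, -0.9]
width: -0.0002
```

```bash
python3 - <<'E'
from h import *
s=manip.get_state(); print(s["position"],s["contact_force"])
im=manip.get_image("side"); cv2.imwrite("pics/s1.png",cv2.resize(im[155:305,265:415],None,fx=4,fy=4,interpolation=cv2.INTER_CUBIC))
p=s["position"].copy();p[2]-=.019; print(proj("side",p),(proj("side",p)-[265,155])*4)
E
```

```text
[ 0.53344938 -0.16046441  0.11976328] [-1.23111316  0.23741321 -0.94335634]
[329.62045641 218.25635927] [258.48182565 253.02543706]
```

View pics/s1.png

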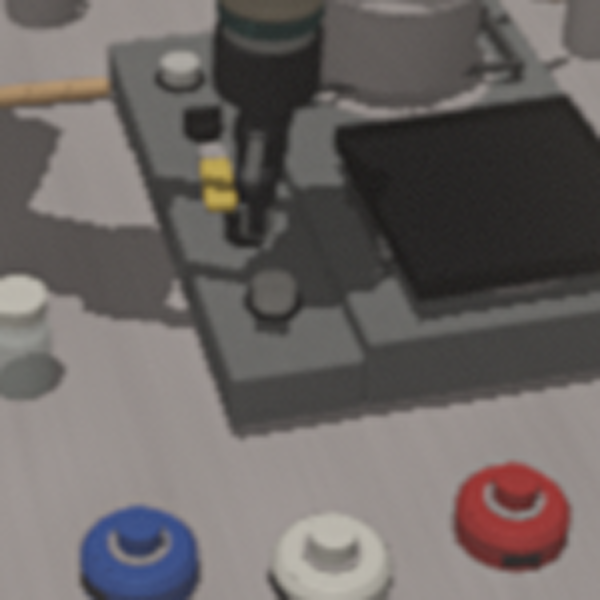

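The tip is at about (243,240) in the crop and is still 12 mm short of the right button at (272,283). I'll correct sideways first.

Emit:
{"method": "send_rows", "body": {"delta_pos": [[-0.0125,0.0275,0],[0,0,0],[0,0,0]], "angular": [[0,0,0],[0,0,0],[0,0,0]]}}

```text
clock: 2.48
position: [0.5491, -0.173, 0.1288]
ee_rot: [0.002, 0.837, 0.548, 0.002]
contact_force: [-0.3, -0.0, -0.4]
width: -0.0001
```

```bash
python3 - <<'E'
from h import *
s=manip.get_state(); print(s["position"],s["contact_force"],s["ee_rot"])
im=manip.get_image("side"); a=cv2.resize(im[175:275,285:385],None,fx=4,fy=4,interpolation=cv2.INTER_CUBIC)
im=manip.get_image("top"); b=cv2.resize(im[145:245,306:406],None,fx=4,fy=4,interpolation=cv2.INTER_CUBIC)
cv2.imwrite("pics/s2.png",np.hstack([a,b]))
E
```

```text
[ 0.54913309 -0.17303751  0.12882067] [-0.33908492 -0.02338327 -0.35377001] [0.00236204 0.83651141 0.54794234 0.00150783]
```

View pics/s2.png

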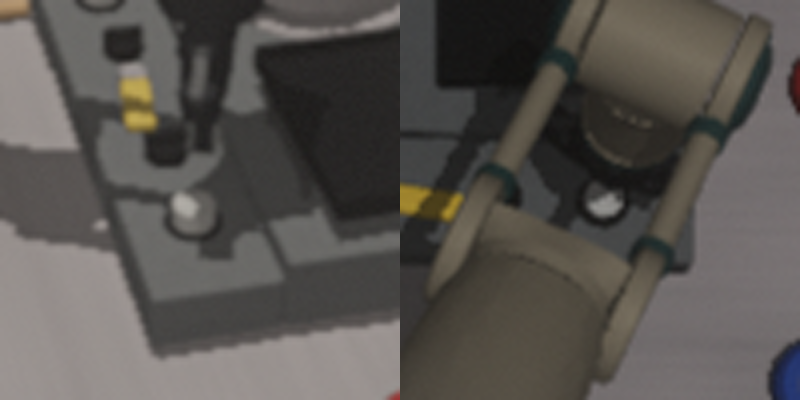

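Emit:
{"method": "send_rows", "body": {"delta_pos": [[0,0,0],[0,0,0],[0,0,0]], "angular": [[0,0,0],[0,0,0],[0,0,0]]}}

```text
clock: 2.83
position: [0.5467, -0.1716, 0.1267]
ee_rot: [0.0, 0.836, 0.548, 0.0]
contact_force: [0.0, -0.3, -0.3]
width: 0.0003
```

```bash
python3 - <<'E'
from h import *
s=manip.get_state(); print(s["position"],s["contact_force"],s["ee_rot"],s["qd"])
p=s["position"].copy();p[2]-=.019
print((proj("side",p)-[285,175]+.5)*4-.5)
E
```

```text
[ 0.54670472 -0.17164834  0.12670733] [ 0.01365656 -0.27200115 -0.33522045] [2.13193494e-04 8.36422154e-01 5.48085661e-01 2.06842316e-04] [-0.00072364  0.00323598  0.00160988 -0.00115805 -0.00139086 -0.00088203]
[201.94469955 173.67851138]
```

```bash
python3 - <<'E'
from h import *
s=manip.get_state(); p=s["position"].copy()
im=manip.get_image("side"); a=cv2.resize(im[185:260,290:390],None,fx=8,fy=8,interpolation=cv2.INTER_CUBIC)
a=(255*(a/255.)**.5).astype(np.uint8)
for dz,c in((0,(0,255,0)),(.019,(0,0,255))):
    u=(proj("side",p-[0,0,dz])-[290,185]+.5)*8-.5; cv2.circle(a,tuple(int(v) for v in u),4,c,-1); print(u)
cv2.imwrite("pics/s3.png",a)
E
```

```text
[366.13237625 226.25815118]
[364.38939909 267.85702276]
```

View pics/s3.png

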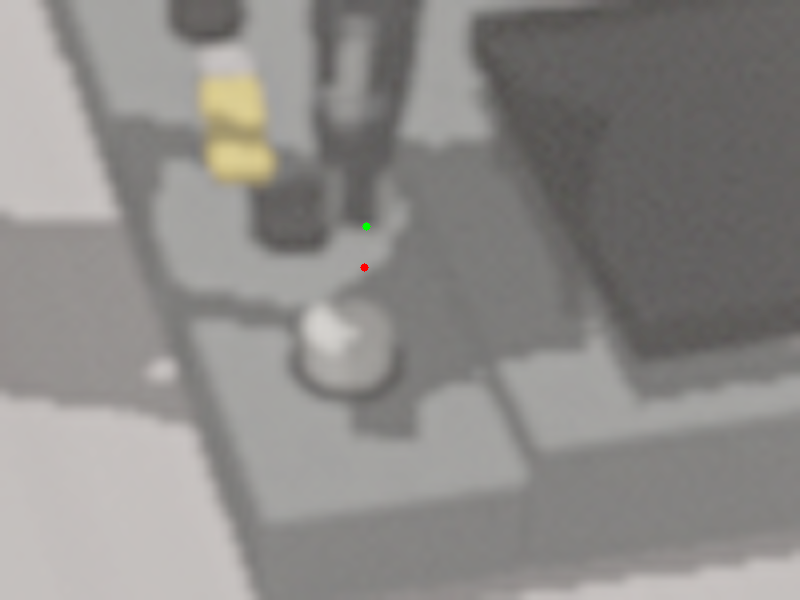

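```bash
python3 - <<'E'
from h import *
p=np.array([0.22935,0.52666,0.22943])
im=cv2.imread("pics/side0.png"); a=cv2.resize(im[30:110,150:250],None,fx=7,fy=7,interpolation=cv2.INTER_CUBIC)
a=(255*(a/255.)**.5).astype(np.uint8)
for dz,c in((0,(0,255,0)),(.019,(0,0,255))):
  for k in (-.0427,.0427):
    u=(proj("side",p-[0,0,dz]+k*np.array([.4,.917,0]))-[150,30]+.5)*7-.5; cv2.circle(a,tuple(int(v) for v in u),4,c,-1); print(u)
cv2.imwrite("pics/s4.png",a)
im=cv2.imread("pics/top0.png"); a=cv2.resize(im[240:330,50:150],None,fx=6,fy=6,interpolation=cv2.INTER_CUBIC)
a=(255*(a/255.)**.5).astype(np.uint8)
for dz,c in((0,(0,255,0)),(.019,(0,0,255))):
  for k in (-.0427,.0427):
    u=(proj("top",p-[0,0,dz]+k*np.array([.4,.917,0]))-[50,240]+.5)*6-.5; cv2.circle(a,tuple(int(v) for v in u),4,c,-1); print(u)
cv2.imwrite("pics/t4.png",a)
E
```

```text
[353.67404403 473.41072318]
[409.49600156 409.34842212]
[358.12650829 506.69517901]
[413.45480541 441.77275882]
[446.43547596 323.88686855]
[284.18523289 246.41931499]
[462.18862734 324.20557944]
[302.08592649 247.759109  ]
```

View pics/s4.png

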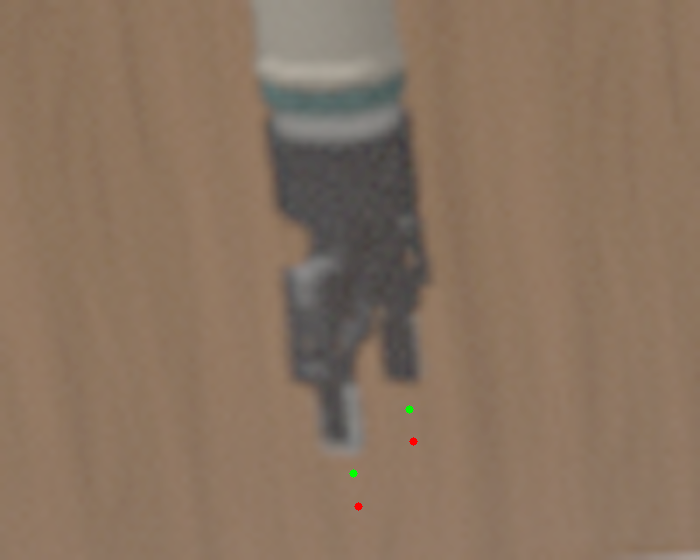

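View pics/t4.png

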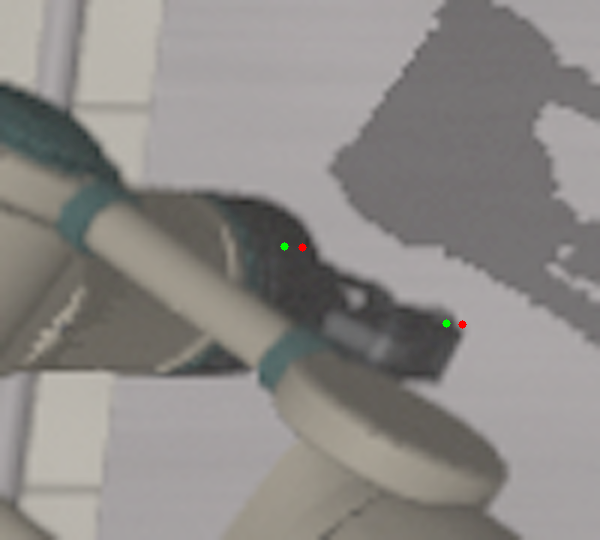

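```bash
python3 - <<'E'
from h import *
print(proj("side",[0,0,0.0]),proj("top",[0,0,0.0]))
o=[]
for n,x0,y0 in(("side",90,150),("top",230,280)):
    im=cv2.imread(f"pics/{n}0.png"); a=im[y0:y0+120,x0:x0+130]; a=cv2.resize(a,None,fx=3,fy=3,interpolation=cv2.INTER_CUBIC)
    for z,r,c in((0,0,(0,0,255)),(0,.1,(0,255,0)),(.02,.1,(255,255,0))):
        pts=[(proj(n,[r*np.cos(t),r*np.sin(t),z])-[x0,y0]+.5)*3-.5 for t in np.linspace(0,6.28,30)]
        for u in pts: cv2.circle(a,tuple(int(v) for v in u),1,c,-1)
    o.append(a)
cv2.imwrite("pics/base.png",np.hstack(o))
E
```

```text
[148.5649092  237.02345036] [300.16061735 366.03550268]
```

View pics/base.png

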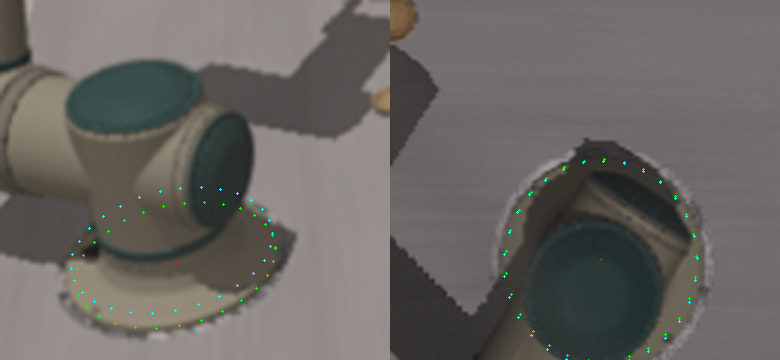

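```bash
python3 - <<'E'
from h import *
r=tri(dict(side=(198.8,93.5),top=(123.8,298.2)));print(r.x,r.fun)
print("expect",np.array([0.22935,0.52666,0.22943-.006])-.0427*np.array([.4,.917,0]))
for z in (.21,.22,.23,.24,.25): print(z,onz("side",(198.8,93.5),z),onz("top",(123.8,298.2),z))
E
```

```text
[0.20325457 0.4801561  0.24723377] [-1.70633924  0.22893332  0.01148961 -1.2855433 ]
expect [0.21227   0.4875041 0.22343  ]
0.21 [0.20916703 0.56771166] [0.19956253 0.49417089]
0.22 [0.20923653 0.54436697] [0.19963124 0.49031656]
0.23 [0.20930604 0.52102227] [0.19969994 0.48646222]
0.24 [0.20937555 0.49767758] [0.19976864 0.48260789]
0.25 [0.20944506 0.47433288] [0.19983734 0.47875356]
```

The tip sits at (358,220) in the crop, about 6 px above where the reported pose puts it. It looks about 20 mm higher than stated, with the sideways position right to about 2 mm. I'll trust contact force over the nominal height and go down gently.

Emit:
{"method": "send_rows", "body": {"delta_pos": [[0,-0.011,0.02],[0,0,0.02],[0,0,0.01],[0,0,0],[0,0,0]], "angular": [[0,0,0],[0,0,0],[0,0,0],[0,0,0],[0,0,0]]}}

```text
clock: 3.3
position: [0.5423, -0.1698, 0.1055]
ee_rot: [-0.001, 0.836, 0.548, -0.0]
contact_force: [-0.1, -0.6, 0.5]
width: 0.0001
```

```bash
cat > look.py <<'E'
from h import *
import sys
def look(name,x0,y0,out,w=100,h=75):
    s=manip.get_state(); p=s["position"].copy(); print(p,s["contact_force"])
    im=manip.get_image(name); a=cv2.resize(im[y0:y0+h,x0:x0+w],None,fx=8,fy=8,interpolation=cv2.INTER_CUBIC)
    a=(255*(a/255.)**.5).astype(np.uint8)
    cv2.imwrite(f"pics/{out}.png",a); print((proj(name,p-[0,0,.019])-[x0,y0]+.5)*8-.5)
look(sys.argv[1],int(sys.argv[2]),int(sys.argv[3]),sys.argv[4])
E
python3 look.py side 290 185 s5
```

```text
[ 0.54230561 -0.16983887  0.10554758] [-0.08234576 -0.62338259  0.50781923]
[349.55455256 312.13202803]
```

View pics/s5.png

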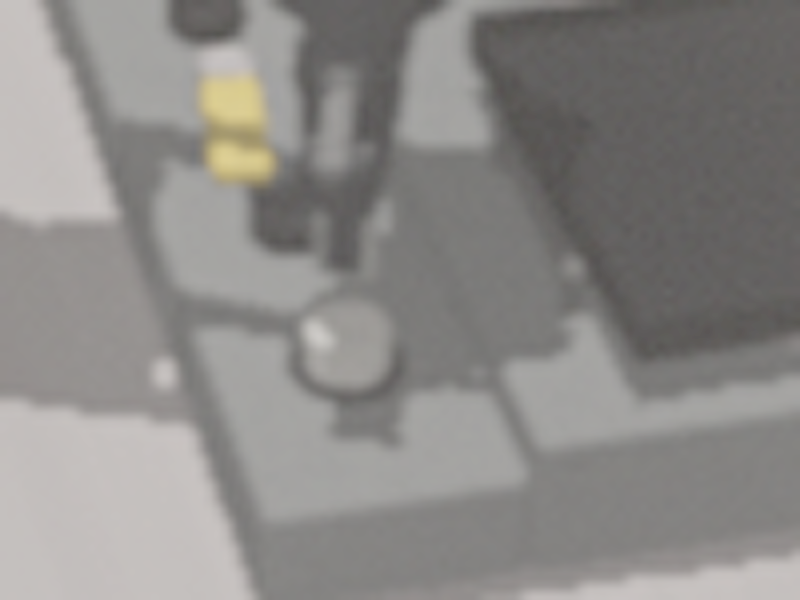

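```bash
python3 look.py top 310 155 t5
```

```text
[ 0.54264325 -0.17001812  0.10596374] [ 0.15271152 -0.53693014  0.48279024]
[379.07874344 306.73688129]
```

View pics/t5.png

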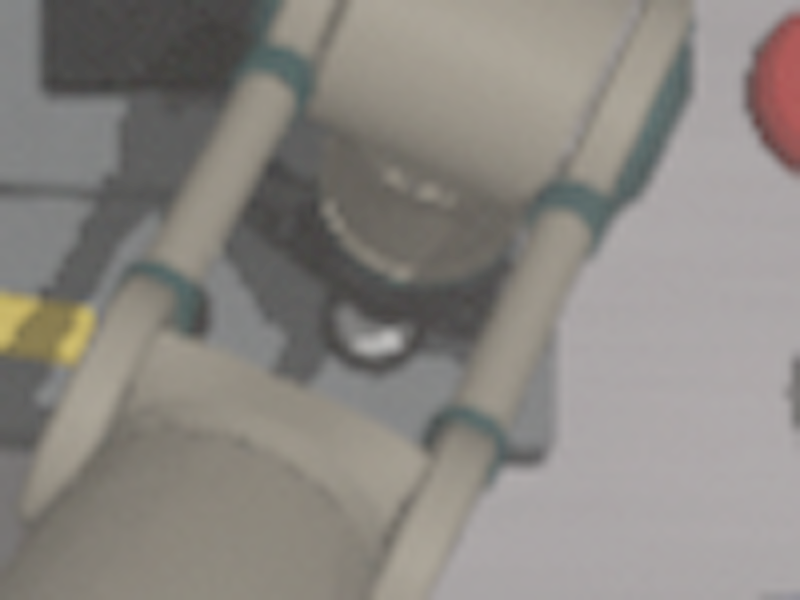

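Emit:
{"method": "send_rows", "body": {"delta_pos": [[0,0,0.0075],[0,0,0.0075],[0,0,0],[0,0,0]], "angular": [[0,0,0],[0,0,0],[0,0,0],[0,0,0]]}}

```text
clock: 3.73
position: [0.5425, -0.17, 0.1001]
ee_rot: [-0.0, 0.836, 0.548, -0.0]
contact_force: [0.4, 0.2, -0.0]
width: -0.0002
```

Emit:
{"method": "send_rows", "body": {"delta_pos": [[0,0,0.0075],[0,0,0],[0,0,0]], "angular": [[0,0,0],[0,0,0],[0,0,0]]}}

```text
clock: 3.98
position: [0.5425, -0.1699, 0.0971]
ee_rot: [-0.0, 0.836, 0.548, -0.0]
contact_force: [0.1, 0.1, 0.6]
width: 0.0001
```

```bash
python3 look.py side 290 185 s6
```

```text
[ 0.54250829 -0.16994889  0.09710877] [0.09379046 0.05961315 0.56730017]
[349.45902988 330.18280282]
```

View pics/s6.png

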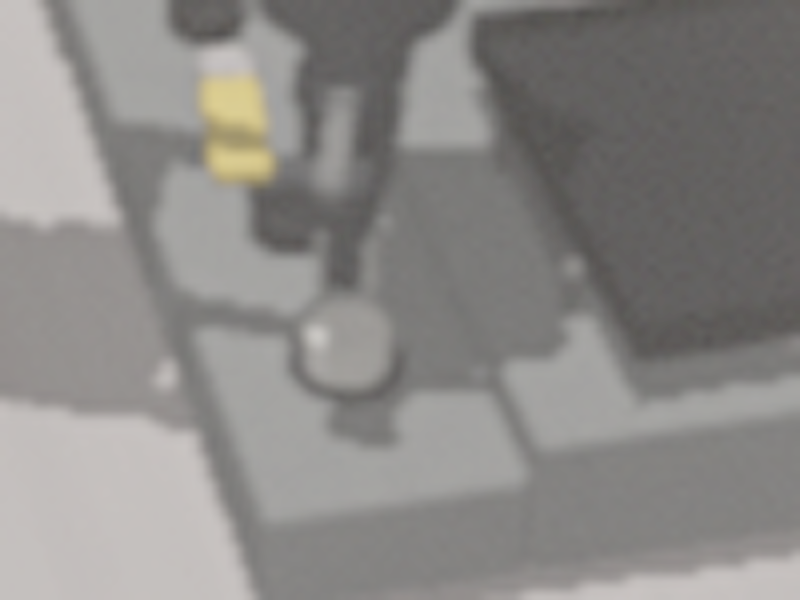

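There's no contact at the nominal height, and the tip at (342,290) is still above the button centre at (347,320). I'll keep going down.

Emit:
{"method": "send_rows", "body": {"delta_pos": [[0,0,0.01],[0,0,0.005],[0,0,0],[0,0,0]], "angular": [[0,0,0],[0,0,0],[0,0,0],[0,0,0]]}}

```text
clock: 4.37
position: [0.5425, -0.1699, 0.091]
ee_rot: [-0.0, 0.836, 0.548, -0.0]
contact_force: [-0.4, -0.0, -0.0]
width: -0.0001
```

Emit:
{"method": "send_rows", "body": {"delta_pos": [[0,0,0.0075],[0,0,0],[0,0,0]], "angular": [[0,0,0],[0,0,0],[0,0,0]]}}

```text
clock: 4.62
position: [0.5425, -0.17, 0.0881]
ee_rot: [-0.0, 0.836, 0.548, -0.0]
contact_force: [-0.2, 0.2, 0.6]
width: 0.0003
```

```bash
python3 look.py side 290 185 s7
```

```text
[ 0.54250623 -0.16995149  0.08808627] [-0.163301    0.21940877  0.58812781]
[348.70117792 349.23885266]
```

View pics/s7.png

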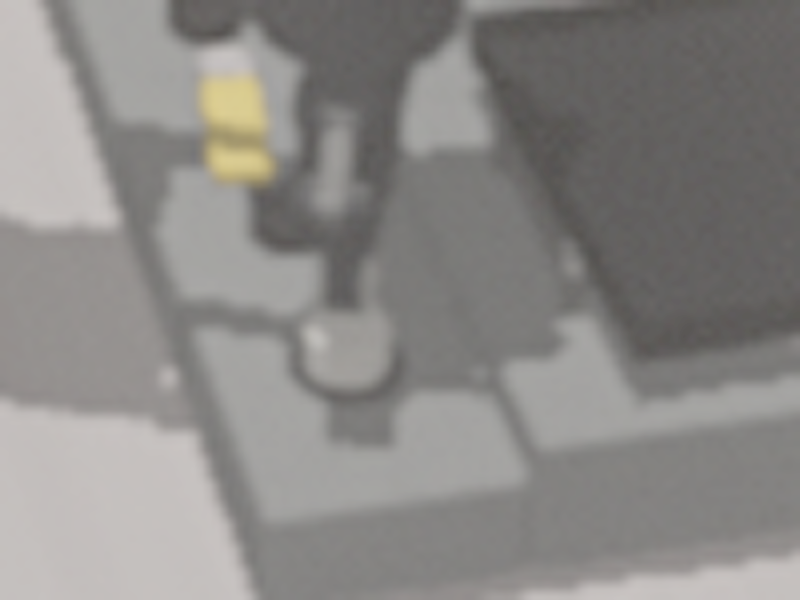

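Emit:
{"method": "send_rows", "body": {"delta_pos": [[0,0,0.0075],[0,0,0],[0,0,0]], "angular": [[0,0,0],[0,0,0],[0,0,0]]}}

```text
clock: 4.92
position: [0.5425, -0.1699, 0.0851]
ee_rot: [-0.0, 0.836, 0.548, -0.0]
contact_force: [0.5, -0.3, -0.6]
width: -0.0002
```

Emit:
{"method": "send_rows", "body": {"delta_pos": [[0,0,0.005],[0,0,0],[0,0,0]], "angular": [[0,0,0],[0,0,0],[0,0,0]]}}

```text
clock: 5.17
position: [0.5426, -0.17, 0.0831]
ee_rot: [-0.0, 0.836, 0.548, -0.0]
contact_force: [0.5, -0.6, -0.1]
width: 0.0
```

Emit:
{"method": "send_rows", "body": {"delta_pos": [[0,0,0.005],[0,0,0],[0,0,0]], "angular": [[0,0,0],[0,0,0],[0,0,0]]}}

```text
clock: 5.42
position: [0.5426, -0.17, 0.0811]
ee_rot: [-0.0, 0.836, 0.548, -0.0]
contact_force: [-0.1, -0.1, -0.4]
width: 0.0002
```

```bash
python3 look.py side 290 185 s8
```

```text
[ 0.54257009 -0.16996366  0.08113971] [-0.12192752 -0.14744677 -0.36502822]
[348.2994049  363.80546081]
```

View pics/s8.png

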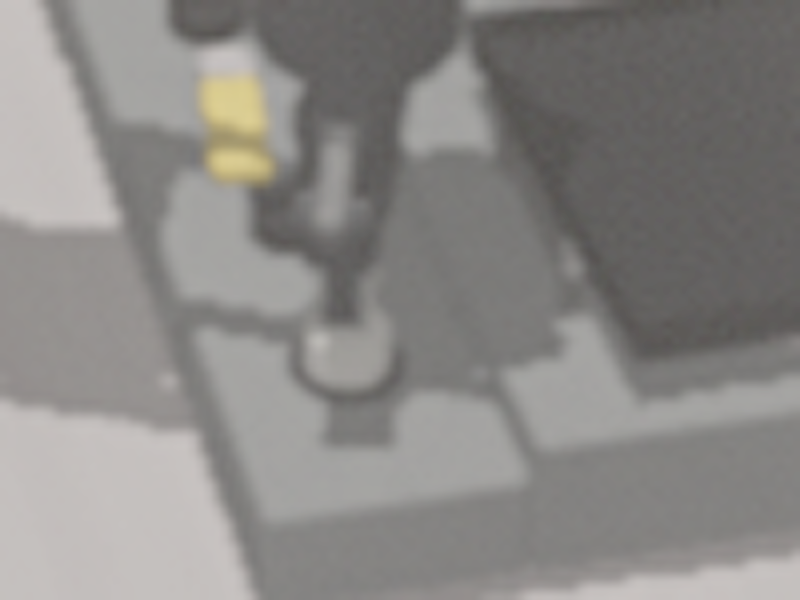

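The tip at (340,320) is now over the disc, almost touching.

Emit:
{"method": "send_rows", "body": {"delta_pos": [[0,0,0.005],[0,0,0],[0,0,0]], "angular": [[0,0,0],[0,0,0],[0,0,0]]}}

```text
clock: 5.72
position: [0.5426, -0.17, 0.0792]
ee_rot: [-0.0, 0.836, 0.548, -0.0]
contact_force: [-0.4, -0.1, -0.6]
width: -0.0004
```

Emit:
{"method": "send_rows", "body": {"delta_pos": [[0,0,0.005],[0,0,0],[0,0,0]], "angular": [[0,0,0],[0,0,0],[0,0,0]]}}

```text
clock: 5.97
position: [0.5428, -0.17, 0.0775]
ee_rot: [0.0, 0.836, 0.548, 0.0]
contact_force: [0.2, 0.2, 2.4]
width: 0.0004
```

Emit:
{"method": "send_rows", "body": {"delta_pos": [[0,0,0.005],[0,0,0],[0,0,0]], "angular": [[0,0,0],[0,0,0],[0,0,0]]}}

```text
clock: 6.22
position: [0.5428, -0.1701, 0.0753]
ee_rot: [0.0, 0.836, 0.548, 0.0]
contact_force: [-0.1, 0.0, 1.8]
width: -0.0
```

Contact is at TCP z ≈ 0.078, so the tip really is about 21 mm short of the nominal. I'll keep pressing until the force climbs at the stop.

Emit:
{"method": "send_rows", "body": {"delta_pos": [[0,0,0.005],[0,0,0.005],[0,0,0],[0,0,0]], "angular": [[0,0,0],[0,0,0],[0,0,0],[0,0,0]]}}

```text
clock: 6.55
position: [0.5428, -0.1701, 0.0711]
ee_rot: [0.0, 0.836, 0.548, 0.0]
contact_force: [-0.7, 0.3, 1.4]
width: -0.0003
```

Emit:
{"method": "send_rows", "body": {"delta_pos": [[0,0,0.005],[0,0,0],[0,0,0]], "angular": [[0,0,0],[0,0,0],[0,0,0]]}}

```text
clock: 6.8
position: [0.5428, -0.1701, 0.0695]
ee_rot: [0.0, 0.836, 0.548, 0.0]
contact_force: [-0.2, 0.6, 5.8]
width: -0.0002
```

Emit:
{"method": "send_rows", "body": {"delta_pos": [[0,0,0.004],[0,0,0],[0,0,0]], "angular": [[0,0,0],[0,0,0],[0,0,0]]}}

```text
clock: 7.05
position: [0.5428, -0.1701, 0.0684]
ee_rot: [0.0, 0.836, 0.548, 0.0]
contact_force: [-1.0, 0.4, 7.9]
width: -0.0
```

Emit:
{"method": "send_rows", "body": {"delta_pos": [[0,0,0.0025],[0,0,0],[0,0,0]], "angular": [[0,0,0],[0,0,0],[0,0,0]]}}

```text
clock: 7.3
position: [0.5428, -0.1701, 0.0678]
ee_rot: [0.0, 0.836, 0.548, 0.0]
contact_force: [-2.7, 0.6, 9.3]
width: -0.0001
```

Emit:
{"method": "send_rows", "body": {"delta_pos": [[0,0,-0.02],[0,0,-0.04],[0,0,-0.05],[0,0,0],[0,0,0]], "angular": [[0,0,0],[0,0,0],[0,0,0],[0,0,0],[0,0,0]]}}

```text
clock: 7.72
position: [0.5431, -0.1702, 0.1112]
ee_rot: [0.001, 0.836, 0.548, 0.0]
contact_force: [-0.9, -0.4, 0.5]
width: 0.0
```

```bash
python3 look.py side 290 185 s9
```

```text
[ 0.54305174 -0.17017343  0.11115258] [-0.8696614  -0.42451861  0.5177142 ]
[352.24451957 300.40631785]
```

View pics/s9.png

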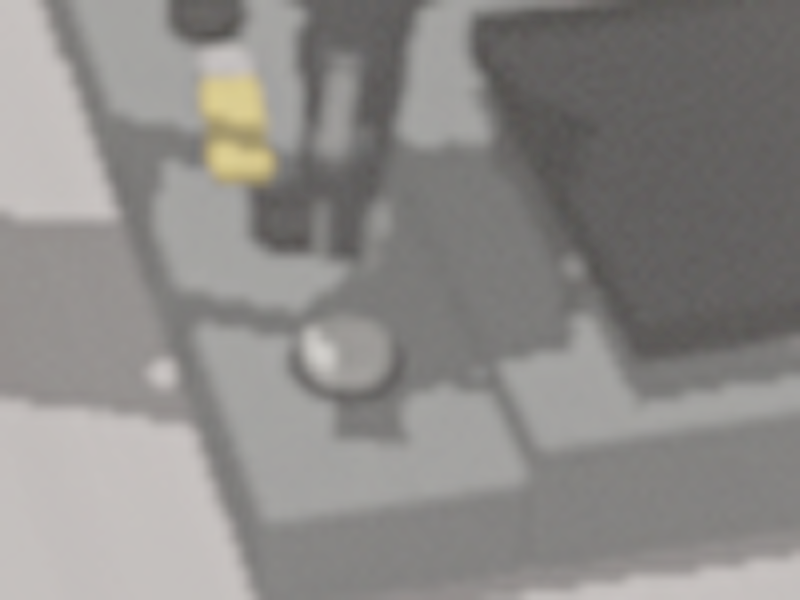

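The right button's top edge dropped from row 295 to 313 (about 8 mm), so it is down. Next is the left igniter.

Emit:
{"method": "send_rows", "body": {"delta_pos": [[0.04,-0.017,-0.01],[0.08,-0.034,-0.01],[0.08,-0.034,0],[0.08,-0.034,0],[0.08,-0.034,0]], "angular": [[0,0,0],[0,0,0],[0,0,0],[0,0,0],[0,0,0]]}}

```text
clock: 8.18
position: [0.5427, -0.0121, 0.1171]
ee_rot: [-0.001, 0.837, 0.548, -0.001]
contact_force: [0.1, 0.2, -0.3]
width: -0.0
```

Emit:
{"method": "send_rows", "body": {"delta_pos": [[0.08,-0.034,0],[0.08,-0.034,0],[0.08,-0.034,0],[0.07,-0.03,0],[0.04,-0.02,0]], "angular": [[0,0,0],[0,0,0],[0,0,0],[0,0,0],[0,0,0]]}}

```text
clock: 8.6
position: [0.5429, 0.1421, 0.117]
ee_rot: [-0.001, 0.836, 0.549, -0.001]
contact_force: [0.2, -0.4, 0.4]
width: 0.0001
```

Emit:
{"method": "send_rows", "body": {"delta_pos": [[0,0,0],[0,0,0],[0,0,0],[0,0,0]], "angular": [[0,0,0],[0,0,0],[0,0,0],[0,0,0]]}}

```text
clock: 8.93
position: [0.5439, 0.1379, 0.1181]
ee_rot: [-0.0, 0.837, 0.548, -0.001]
contact_force: [0.3, -0.7, -0.3]
width: 0.0001
```

```bash
python3 look.py side 260 130 s10
```

```text
[0.54390228 0.13787652 0.11806001] [ 0.25304419 -0.74826675 -0.29962654]
[399.34113578 286.98014252]
```

View pics/s10.png

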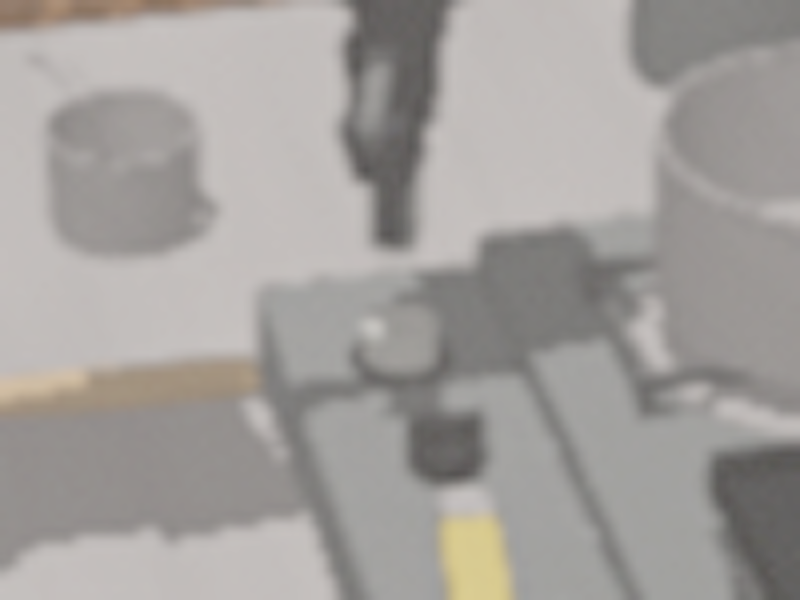

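The tip at (392,245) is above the left button at (403,325). I'll shift 3 mm in +x and go down to just above contact.

Emit:
{"method": "send_rows", "body": {"delta_pos": [[0.003,0.007,0.03],[0,0,0.04],[0,0,0.02],[0,0,0],[0,0,0]], "angular": [[0,0,0],[0,0,0],[0,0,0],[0,0,0],[0,0,0]]}}

```text
clock: 9.4
position: [0.547, 0.1383, 0.0824]
ee_rot: [-0.0, 0.837, 0.548, -0.001]
contact_force: [0.6, 0.0, 1.2]
width: -0.0002
```

```bash
python3 look.py side 260 130 s11
```

```text
[0.54697559 0.13834928 0.08238094] [0.64893513 0.0429269  1.16739267]
[405.83690796 355.90599834]
```

View pics/s11.png

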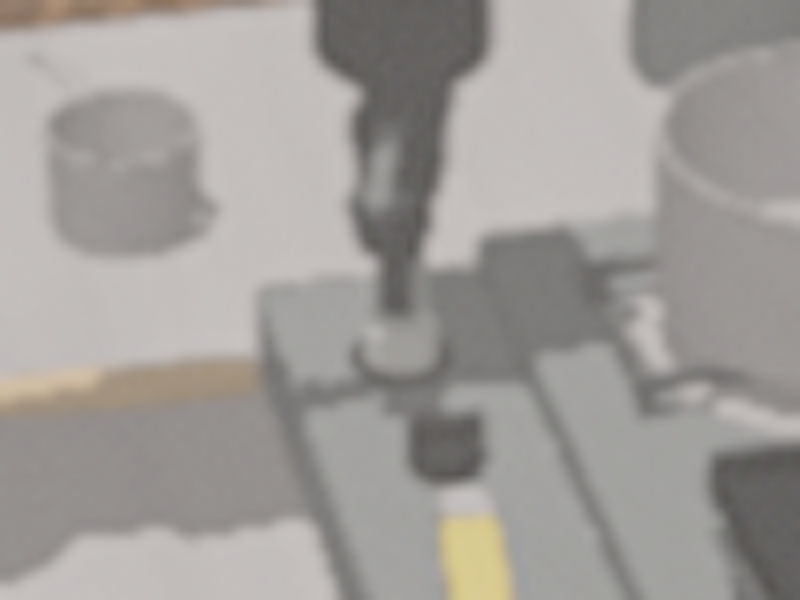

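The tip at (398,315) is centred over the disc at (403,322). I'll press.

Emit:
{"method": "send_rows", "body": {"delta_pos": [[0,0,0.005],[0,0,0.005],[0,0,0],[0,0,0]], "angular": [[0,0,0],[0,0,0],[0,0,0],[0,0,0]]}}

```text
clock: 9.78
position: [0.5473, 0.1391, 0.0789]
ee_rot: [0.0, 0.836, 0.548, 0.0]
contact_force: [-0.5, -0.5, 0.7]
width: -0.0001
```

Emit:
{"method": "send_rows", "body": {"delta_pos": [[0,0,0.005],[0,0,0.005],[0,0,0],[0,0,0]], "angular": [[0,0,0],[0,0,0],[0,0,0],[0,0,0]]}}

```text
clock: 10.12
position: [0.5476, 0.1392, 0.0749]
ee_rot: [0.0, 0.836, 0.548, 0.0]
contact_force: [0.1, 0.2, 2.3]
width: 0.0
```

Emit:
{"method": "send_rows", "body": {"delta_pos": [[0,0,0.005],[0,0,0.003],[0,0,0],[0,0,0]], "angular": [[0,0,0],[0,0,0],[0,0,0],[0,0,0]]}}

```text
clock: 10.45
position: [0.5476, 0.1392, 0.0715]
ee_rot: [0.0, 0.836, 0.548, 0.0]
contact_force: [0.4, 0.8, 2.8]
width: 0.0003
```

Emit:
{"method": "send_rows", "body": {"delta_pos": [[0,0,0.005],[0,0,0.003],[0,0,0],[0,0,0]], "angular": [[0,0,0],[0,0,0],[0,0,0],[0,0,0]]}}

```text
clock: 10.78
position: [0.5476, 0.1392, 0.0688]
ee_rot: [0.0, 0.836, 0.548, 0.0]
contact_force: [-1.3, 0.6, 6.9]
width: -0.0
```

Emit:
{"method": "send_rows", "body": {"delta_pos": [[0,0,0.003],[0,0,0],[0,0,0]], "angular": [[0,0,0],[0,0,0],[0,0,0]]}}

```text
clock: 11.03
position: [0.5476, 0.1392, 0.068]
ee_rot: [0.0, 0.836, 0.548, 0.001]
contact_force: [-0.0, 0.5, 8.2]
width: 0.0
```

Emit:
{"method": "send_rows", "body": {"delta_pos": [[0,0,0.0025],[0,0,0],[0,0,0]], "angular": [[0,0,0],[0,0,0],[0,0,0]]}}

```text
clock: 11.28
position: [0.5476, 0.1392, 0.0674]
ee_rot: [0.0, 0.836, 0.548, 0.001]
contact_force: [-0.6, 0.1, 10.8]
width: 0.0
```

Emit:
{"method": "send_rows", "body": {"delta_pos": [[0,0,-0.02],[0,0,-0.06],[0,0,-0.06],[0,0,0],[0,0,0]], "angular": [[0,0,0],[0,0,0],[0,0,0],[0,0,0],[0,0,0]]}}

```text
clock: 11.7
position: [0.5477, 0.139, 0.1229]
ee_rot: [0.0, 0.836, 0.548, 0.001]
contact_force: [0.0, -0.4, -0.4]
width: 0.0005
```

```bash
python3 look.py side 260 130 s12
```

```text
[0.54773029 0.13904435 0.12291644] [ 0.04011807 -0.43086246 -0.41730799]
[407.49518681 274.77429768]
```

View pics/s12.png

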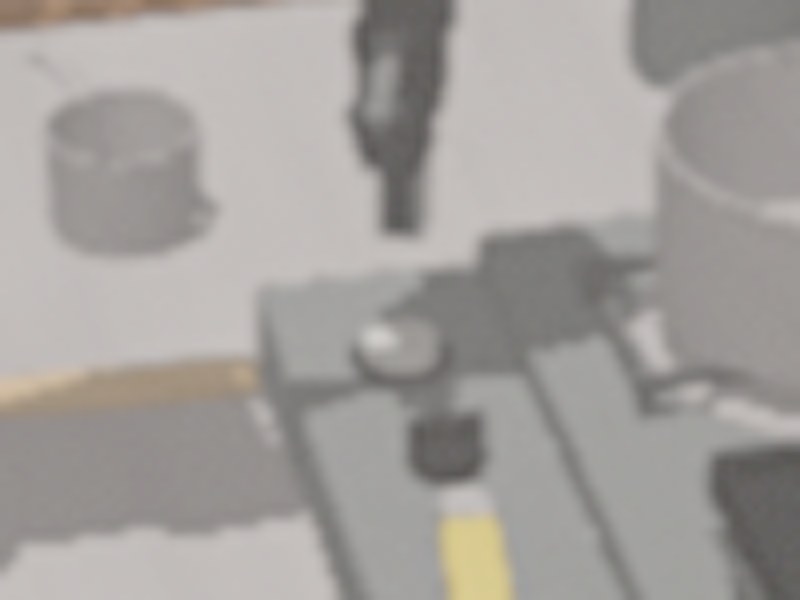

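The left button is down too, its top now at (400,345). Next is the white timer.

Emit:
{"method": "send_rows", "body": {"delta_pos": [[-0.04,0.015,0],[-0.083,0.031,0],[-0.083,0.031,0],[-0.083,0.031,0],[-0.083,0.031,0]], "angular": [[0,0,0],[0,0,0],[0,0,0],[0,0,0],[0,0,0]]}}

```text
clock: 12.17
position: [0.5371, -0.0206, 0.1202]
ee_rot: [-0.001, 0.836, 0.548, -0.001]
contact_force: [0.5, 0.2, -0.3]
width: 0.0002
```

Emit:
{"method": "send_rows", "body": {"delta_pos": [[-0.083,0.031,0],[-0.083,0.031,0],[-0.083,0.031,0],[-0.083,0.031,0],[-0.083,0.031,0]], "angular": [[0,0,0],[0,0,0],[0,0,0],[0,0,0],[0,0,0]]}}

```text
clock: 12.58
position: [0.5277, -0.1976, 0.1202]
ee_rot: [-0.002, 0.836, 0.548, -0.001]
contact_force: [0.6, 0.4, 0.6]
width: 0.0003
```

Emit:
{"method": "send_rows", "body": {"delta_pos": [[-0.083,0.031,0],[-0.083,0.031,0],[-0.083,0.031,0],[-0.083,0.031,0],[-0.038,0.015,0]], "angular": [[0,0,0],[0,0,0],[0,0,0],[0,0,0],[0,0,0]]}}

```text
clock: 13.0
position: [0.5199, -0.3584, 0.1199]
ee_rot: [-0.0, 0.837, 0.547, -0.001]
contact_force: [1.5, -0.3, -0.7]
width: 0.0002
```

Emit:
{"method": "send_rows", "body": {"delta_pos": [[0,0,0],[0,0,0],[0,0,0],[0,0,0],[0,0,0]], "angular": [[0,0,0],[0,0,0],[0,0,0],[0,0,0],[0,0,0]]}}

```text
clock: 13.42
position: [0.5214, -0.3526, 0.122]
ee_rot: [-0.001, 0.836, 0.549, 0.0]
contact_force: [-0.2, -0.6, 1.4]
width: 0.0
```

```bash
python3 look.py side 300 240 s13;  python3 look.py top 370 165 t13
```

```text
[ 0.52135017 -0.35256905  0.12198251] [-0.16081347 -0.57274145  1.42796286]
[360.04635172 184.34606866]
[ 0.52145761 -0.35282962  0.12216618] [-0.59619356 -0.09571433  0.24095979]
[365.19801416 279.86420058]
```

View pics/s13.png

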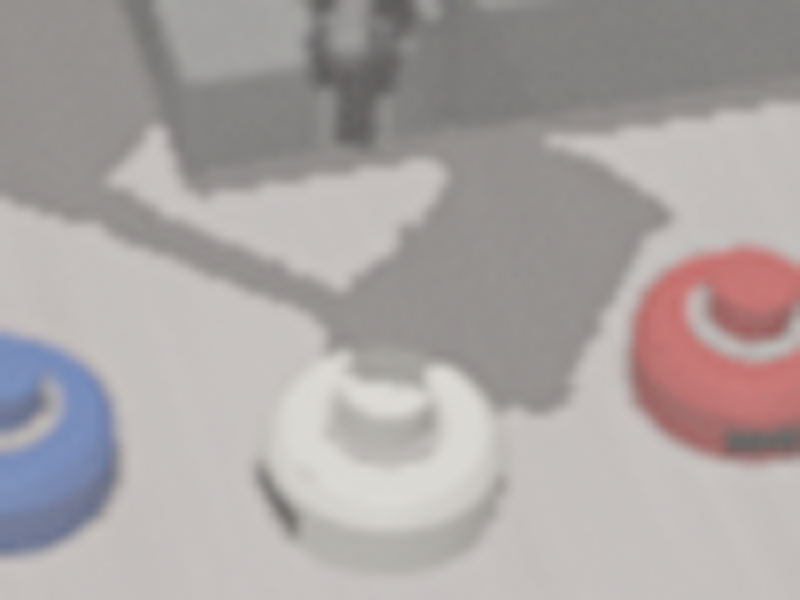

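View pics/t13.png

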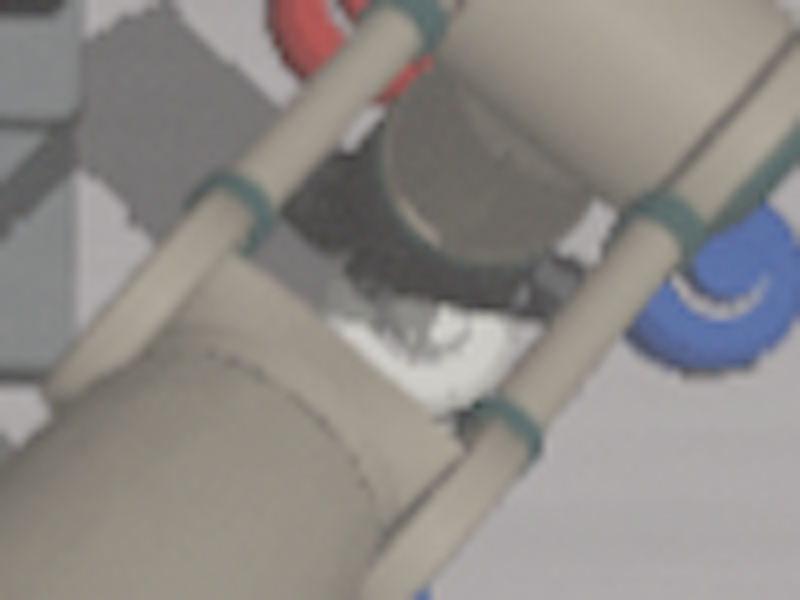

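```bash
python3 - <<'E'
from h import *
for v in (286.5,287.5,288.3): print(onz("side",(347.7,v),.05))
E
```

```text
[ 0.52178954 -0.38795127]
[ 0.52074501 -0.39138001]
[ 0.51991273 -0.39411209]
```

The arm fell short because of the speed cap. The side view puts the plunger, top at about (385,390) in the crop, at (0.521,-0.391), which agrees with the top view.

Emit:
{"method": "send_rows", "body": {"delta_pos": [[-0.05,0.022,0],[-0.037,0.018,0],[0,0,0.05],[0,0,0.05],[0,0,0]], "angular": [[0,0,0],[0,0,0],[0,0,0],[0,0,0],[0,0,0]]}}

```text
clock: 13.93
position: [0.52, -0.3905, 0.0785]
ee_rot: [-0.004, 0.836, 0.548, -0.001]
contact_force: [-0.3, 1.0, -0.9]
width: 0.0002
```

Emit:
{"method": "send_rows", "body": {"delta_pos": [[0,0,0],[0,0,0],[0,0,0]], "angular": [[0,0,0],[0,0,0],[0,0,0]]}}

```text
clock: 14.18
position: [0.5229, -0.393, 0.0836]
ee_rot: [0.001, 0.836, 0.548, 0.0]
contact_force: [0.4, -0.1, 0.7]
width: -0.0001
```

```bash
python3 look.py side 300 240 s14
```

```text
[ 0.52289069 -0.39297921  0.08355496] [ 0.41369787 -0.13957391  0.65494798]
[395.07346603 354.32901991]
```

View pics/s14.png

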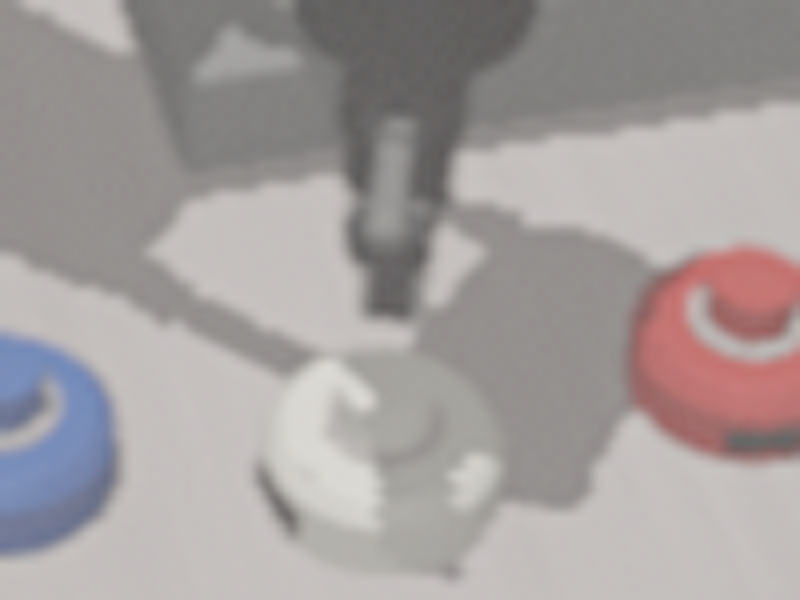

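The tip at (390,312) is directly above the plunger at (387,388). I'll go down to just above contact.

Emit:
{"method": "send_rows", "body": {"delta_pos": [[0,0,0.03],[0,0,0.03],[0,0,0.01],[0,0,0],[0,0,0]], "angular": [[0,0,0],[0,0,0],[0,0,0],[0,0,0],[0,0,0]]}}

```text
clock: 14.65
position: [0.5216, -0.3923, 0.0531]
ee_rot: [-0.001, 0.836, 0.548, -0.0]
contact_force: [-0.7, 0.1, 0.7]
width: 0.0001
```

```bash
python3 look.py side 300 240 s15
```

```text
[ 0.52164808 -0.39233792  0.05314661] [-0.66279863  0.11889565  0.70159377]
[386.22699706 418.95987024]
```

View pics/s15.png

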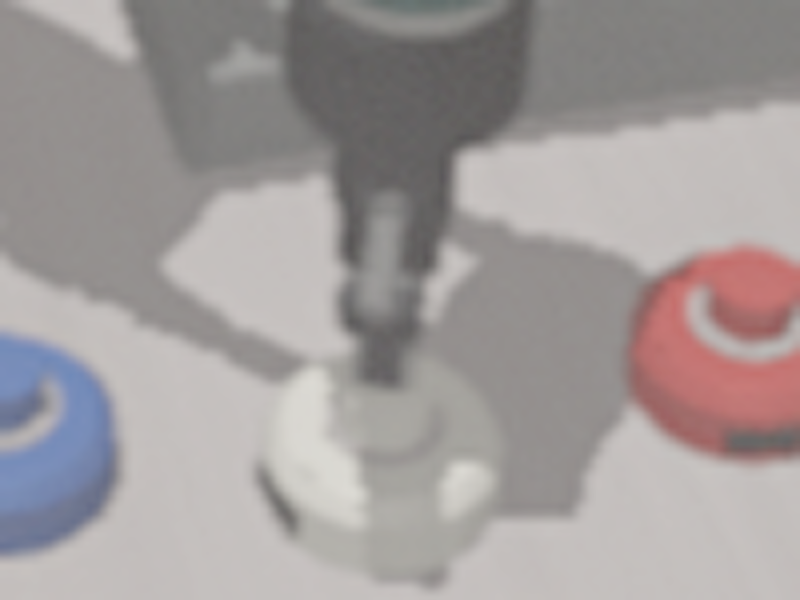

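The tip at (381,380) is centred just above the plunger. I'll press.

Emit:
{"method": "send_rows", "body": {"delta_pos": [[0,0,0.005],[0,0,0.005],[0,0,0],[0,0,0]], "angular": [[0,0,0],[0,0,0],[0,0,0],[0,0,0]]}}

```text
clock: 15.03
position: [0.522, -0.3927, 0.0501]
ee_rot: [-0.0, 0.836, 0.548, 0.0]
contact_force: [0.0, -0.2, 0.5]
width: -0.0002
```

Emit:
{"method": "send_rows", "body": {"delta_pos": [[0,0,0.005],[0,0,0.005],[0,0,0],[0,0,0]], "angular": [[0,0,0],[0,0,0],[0,0,0],[0,0,0]]}}

```text
clock: 15.37
position: [0.5223, -0.393, 0.0464]
ee_rot: [0.0, 0.836, 0.548, 0.0]
contact_force: [-1.2, -0.2, 2.9]
width: -0.0006
```

Emit:
{"method": "send_rows", "body": {"delta_pos": [[0,0,0.005],[0,0,0.003],[0,0,0],[0,0,0]], "angular": [[0,0,0],[0,0,0],[0,0,0],[0,0,0]]}}

```text
clock: 15.7
position: [0.5223, -0.393, 0.043]
ee_rot: [0.0, 0.836, 0.548, 0.0]
contact_force: [0.9, -0.8, 2.3]
width: -0.0001
```

Emit:
{"method": "send_rows", "body": {"delta_pos": [[0,0,0.005],[0,0,0.003],[0,0,0],[0,0,0]], "angular": [[0,0,0],[0,0,0],[0,0,0],[0,0,0]]}}

```text
clock: 16.03
position: [0.5223, -0.3929, 0.0399]
ee_rot: [0.0, 0.836, 0.548, 0.0]
contact_force: [-0.2, -0.2, 4.0]
width: -0.0001
```

Emit:
{"method": "send_rows", "body": {"delta_pos": [[0,0,0.004],[0,0,0],[0,0,0]], "angular": [[0,0,0],[0,0,0],[0,0,0]]}}

```text
clock: 16.28
position: [0.5223, -0.393, 0.0388]
ee_rot: [0.0, 0.836, 0.548, 0.0]
contact_force: [0.1, -0.2, 6.3]
width: 0.0003
```

Emit:
{"method": "send_rows", "body": {"delta_pos": [[0,0,0.004],[0,0,0],[0,0,0]], "angular": [[0,0,0],[0,0,0],[0,0,0]]}}

```text
clock: 16.53
position: [0.5224, -0.393, 0.0378]
ee_rot: [0.001, 0.836, 0.548, 0.0]
contact_force: [-0.5, 0.7, 10.1]
width: 0.0003
```

Emit:
{"method": "send_rows", "body": {"delta_pos": [[0,0,-0.02],[0,0,-0.06],[0,0,-0.08],[0,0,-0.08],[0,0,-0.08]], "angular": [[0,0,0],[0,0,0],[0,0,0],[0,0,0],[0,0,0]]}}

```text
clock: 16.95
position: [0.5208, -0.3916, 0.1645]
ee_rot: [-0.002, 0.836, 0.548, -0.0]
contact_force: [0.6, -0.7, 0.5]
width: 0.0003
```

Emit:
{"method": "send_rows", "body": {"delta_pos": [[-0.06,-0.08,0],[-0.06,-0.08,0],[-0.06,-0.08,0],[-0.06,-0.08,0],[-0.04,-0.06,0]], "angular": [[0,0,0],[0,0,0],[0,0,0],[0,0,0],[0,0,0]]}}

```text
clock: 17.37
position: [0.3343, -0.4338, 0.1636]
ee_rot: [-0.002, 0.837, 0.548, -0.001]
contact_force: [-0.5, -0.1, 0.5]
width: -0.0004
```

Emit:
{"method": "send_rows", "body": {"delta_pos": [[0,0,0],[0,0,0],[0,0,0],[0,0,0]], "angular": [[0,0,0],[0,0,0],[0,0,0],[0,0,0]]}}

```text
clock: 17.7
position: [0.3388, -0.4343, 0.1641]
ee_rot: [-0.0, 0.836, 0.548, 0.0]
contact_force: [0.1, 0.5, -0.3]
width: 0.0002
```

```bash
python3 look.py side 300 240 s16; python3 - <<'E'
from rig import manip
import cv2
cv2.imwrite("pics/top9.png",manip.get_image("top"));cv2.imwrite("pics/side9.png",manip.get_image("side"))
E
```

```text
[ 0.33883121 -0.43429675  0.16413923] [ 0.09996985  0.5401314  -0.26955348]
[-149.31288626  365.64446853]
```

View pics/s16.png

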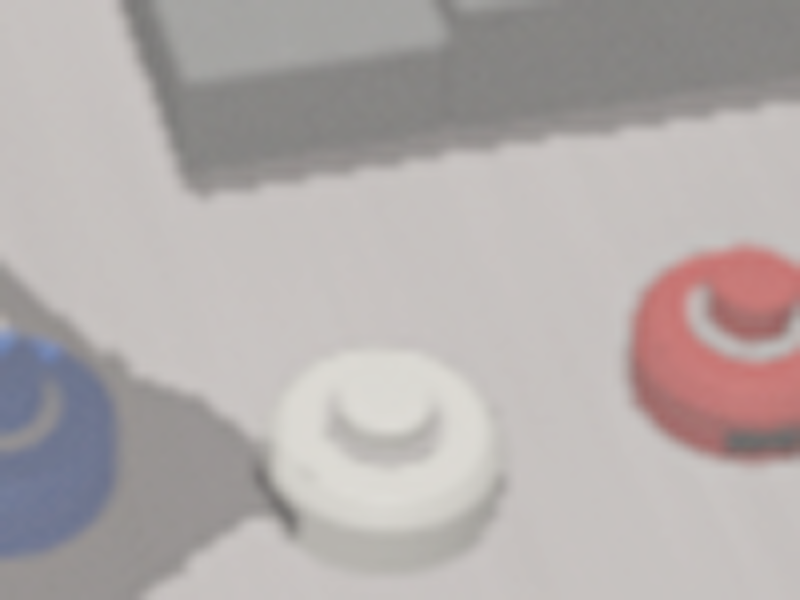

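View pics/top9.png

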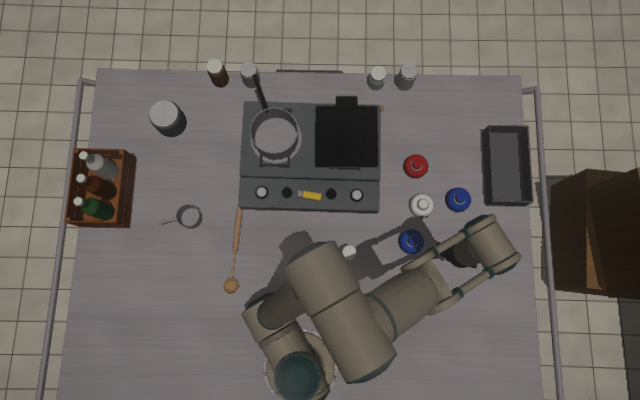

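View pics/side9.png

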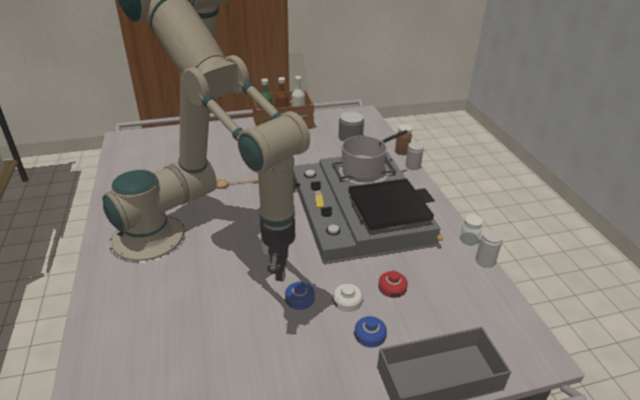

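Everything still stands in place and the arm is clear. I'll check the three travels by comparing before and after at the same crops.

```bash
python3 - <<'E'
import cv2,numpy as np
a=cv2.imread("pics/side0.png");b=cv2.imread("pics/side9.png")
rows=[]
for im in(a,b):
    r=[cv2.resize(im[y:y+28,x:x+26],None,fx=10,fy=10,interpolation=cv2.INTER_CUBIC) for x,y in((320,212),(297,160),(335,278))]
    rows.append(np.hstack(r))
o=np.vstack(rows);o=(255*(o/255.)**.7).astype(np.uint8);cv2.imwrite("pics/cmp.png",o)
# background timer shift
g=[cv2.cvtColor(i,cv2.COLOR_BGR2GRAY).astype(float) for i in(a,b)]
print(cv2.phaseCorrelate(g[0][296:316,325:372],g[1][296:316,325:372]))
E
```

```text
((0.00413840912312935, 0.14213125452010544), 0.9031859455763331)
```

View pics/cmp.png

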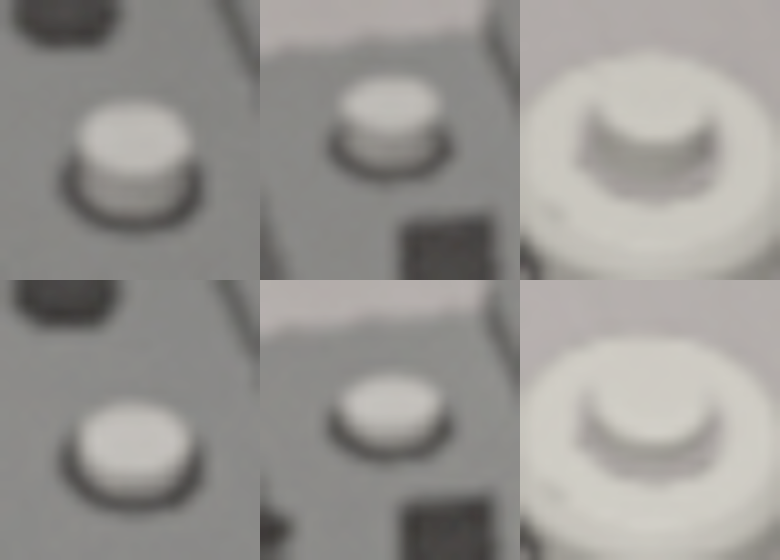

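```bash
python3 -c "
from rig import manip
print(manip.sign_off())"
```

```text
the job is handed in; nothing more can be done
None
```

I pressed the right igniter (griddle burner), then the left igniter (saucepan burner), then the white timer's plunger, using only the shut fingertips. I then backed the arm away and handed the job in at about 18 s.

- **Presses:** each one moved at about 3 N, then met a firm stop and reached 9 to 11 N. In before/after crops all three tops sit about 2 px (roughly 8 mm) lower and stay down.
- **Surroundings:** the timer shifted 0.14 px at most in the side view, which is no visible movement. Nothing else appears moved in the final top and side pictures, and the arm touches nothing.
- **Disagreement:** the fingertips were about 21 mm shorter than the stated 19 mm reach, both in the pictures and at contact. I went by the force and the pictures instead.
- **Not fully checked:** I judged the full 8 mm travel from force and pixels, because the button positions can't be read directly.

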